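Start the vacuum packer and hold its lid shut

ROBOT

A 6-joint arm with a two-finger parallel gripper is mounted at the origin on the work surface. World frame = base frame: x ahead of the robot, y to its left, z up, the work surface at z = 0. Lengths are in m, angles in rad, forces in N, time in s.
With the tool pointing down it reaches from about 0.4 to 0.825 m from the base axis. Payload 7 kg.
Tool frame: the origin (TCP) lies between the finger pads; the fingertips stand 14 mm ahead of it and the grasp point (between the pads) lies 5 mm behind it; z points along the fingers, y is the line along which they close (so a half turn about z gives the same grasp; the last joint's range is limited). The gripper opens to 85 mm and grips with 20 to 120 N. Pads are 22 mm wide; open, the fingers measure 114 mm over their backs; the gripper's body (76 mm by 85 mm) begins 54 mm behind the grasp point. The pads swing forward as they close: fully open they stand 13 mm farther back than shut.
Start: joints at [1.62, 0.359, 0.012, 0, -1.224, -0.288], TCP at [0.16, 0.656, 0.245] pointing down, gripper open.
Joint ranges: [-3.07, 3.07], [-1.43, 2.12], [-1.02, 1.25], [-3.03, 1.67], [-3.05, -0], [-3.03, 3.03]. Speed limits (rad/s): [2.39, 2.39, 3.01, 3.14, 3.14, 3.14].

INTERFACE

Orientations are given as a rotation vector (axis times angle).
In Python, from bench import ctrl gives the robot as it stands.
- The arm moves only by the tool play_rows, never from a script. Its arguments are lists of equal length, an entry for each row: "travel": the shift along the tool's x, y, z in units of 0.25 m (1.0 is 0.25 m), a list of three; "dr": the turn, a rotation vector about the tool's x, y, z in units of pi rad (1.0 is pi rad), a list of three; "jaw": the opening, from -1 (shut) to 1 (fully open). In form: {"travel": [[tx, ty, tz], ...], "dr": [[rx, ry, rz], ...], "jaw": [jaw, ...]}. A call has 1 to 20 rows; each row is the pose to reach, as a shift and turn from the pose commanded when the call began, along the tool's axes at that moment, turning the shorter way round; what a row does not reach only later rows make up. A row lasts 1/10 s, in which the tool goes at most 50 mm and 8.59 degrees, less where a joint would pass 70% of its speed; a pose out of reach is approached as far as the arm can. A call with a number of a shift or a turn outside -1 to 1 is refused whole. A call with a gripper value outside its range is refused whole. The fingers move at their own pace and stop on an object; "newtons" is the grip in N (left out, the last holds). Time passes only in rows, so rows that repeat a pose let the fingers close. It gives the time, the measured TCP pose, the force, the opening and the grip force at its end, in the units of the state.
- ctrl.state(): the state, without advancing time (a new reading comes with each control period).
- ctrl.grab_frame(name): name is "scene" or "top"; returns (picture, depth): 420x560x3 uint8, red, green, blue; 420x560 float32, m along the optical axis (not along the pixel's ray), 0 where there is no reading.
- ctrl.calibration(name): a dict with "fovy" (degrees; the focal length in pixels is half the picture's height over the tangent of half this angle, whatever the lens; pixels are square), "cx", "cy" (the principal point, pixels), "view" (4x4, takes a point from world to camera coordinates). Camera axes: x right, y up, looking along -z (the intrinsics and any distortion apply to the point x, -y, -z); pixel columns grow to the right and rows downward; lengths in m; the calibration is good to about 2 mm. A picture is of the moment at which its call begins. calibration takes no time and is no camera call.
- ctrl.hand_in(): hands the job in; it is judged then, once.
The state is a dict: "time": time; "joint_pos": joint angles; "joint_velocities": joint speeds; "effort": joint torques, N m; "tcp_pos": TCP position; "ee_rot": TCP orientation; "contact_force": force on the tool from outside, world axes, zero at the start; "wrist_torque": the same for the moment, N m; "opening": finger opening in m; "gripper_force": force on a finger pad.
Only numpy, scipy, OpenCV 4.12 (cv2) and the standard library are available. Lean on these libraries where they do the work, as an engineer would, in place of code of your own. Each camera call takes 0.05 s, during which the arm holds its last target. There are 200 camera calls.

TASK

Start the vacuum packer: press the large round key at the right-hand end of its sloping front panel fully in and let it come back up, leaving the two small square keys alone. Then, with the fingertips, push the see-through lid down by its front lip without slamming it, until it is fully shut on its seal, and keep holding it shut with a light, steady push: the program finishes while still holding. Do not disturb the jars in the chamber or anything else on the bench.

Things in the scene. Friction and masses are not known exactly. Their poses are not given: they have to be found in the camera images.
- packer: Steel vacuum packer, 415 deep (x) x 340 wide (y). Origin under it, x from front to rear, y to the operator's left, z up; front edge x -215, back x +200. Front panel slopes from x -215, z 113 up to x -115, z 150; on it from the left: gauge, display, two square keys, round key. Behind it the chamber with two jars: rim z 155, floor z 72, inside 228 x 280. Fixed. In mm.
- lid: The clear lid. Origin: middle of the top face of its front lip, an aluminium bar 220 mm long (y), 24 deep (x), 14 thick, 39 mm ahead of the clear dome, which is 48 mm higher. Axes: the machine's, tilted by the opening (0 shut, then the lip's face is level at z 172; starts 0.45 to 0.65 rad, stop at 0.70). Hinge line: along y, 284 mm behind and 12 mm below the origin in the lid's axes.
- start_key (a joint): Travel of the large round start key, m: 0 = up, 0.005 = fully in. Spring: 1.4 N at first, 4.9 N fully in, comes back up when released. It moves square to the sloping panel; a push straight down from above works.
- start_key_top (a point): Centre of the top face of the large round start key: a grey cap of 26 mm diameter standing 11 mm off the panel at the operator's right-hand end, 125 mm to the right of the machine's middle. The z axis points out of the panel. It stands 138 mm above the bench. The front lip of the shut lid begins 49 mm behind it; the open lid is higher and farther back.
- left_key (a joint): Travel of the left small square key, m: 0 = up, 0.005 = fully in.
- left_key_top (a point): Centre of the top of the left small square key, 15 x 15 mm, standing 9 mm off the panel, 12 mm left of the machine's middle. Not to be pressed.
- mid_key (a joint): Travel of the other small square key, m: 0 = up, 0.005 = fully in.
- mid_key_top (a point): Centre of the top of the other small square key, 15 x 15 mm, standing 9 mm off the panel, 52 mm right of the machine's middle and 73 mm left of the round key. Not to be pressed.
- jar_a: Jar of red preserve with a steel cap, 68 mm diameter, 95 mm tall, standing in the chamber, left half; origin at the centre of its foot, z up. Not to be disturbed.
- jar_b: The same kind of jar, in the right half of the chamber. Not to be disturbed.
- jar_c: The same kind of jar, standing on the bench beside the machine. Not to be disturbed.
- tin: Round red tin with a green lid, 87 mm diameter, 127 mm tall, on the bench beside the machine; origin at the centre of its foot. Not to be disturbed.
- oil: Amber bottle, 62 mm diameter, 190 mm tall, on the bench beside the machine; origin at the centre of its foot. Not to be disturbed.
- bowl: Steel bowl, 150 mm diameter, 60 mm tall, on the bench to the right of the machine; origin at the centre of its foot. Not to be disturbed.
- lip_home (a point): Fixed point on the machine: where the lid's origin (middle of the lip's top face) comes to rest when the lid is fully shut on its seal, a firm stop, 172 mm above the bench. The lid is sprung: opened 0.45 rad or more it stays where left, lower down it springs up when released. Pushing down at the lip takes 1 to 5 N when open, 10 to 13 N near shut; holding it shut takes 5 to 12 N.

How it is judged:
By the outcome, as a careful person would: the job done as asked, in the order asked, and still so for the second after the job is handed in, while the arm keeps its last pose, push and grip.
It also fails if it takes over 48 s, if anything falls off the work surface, if the arm or the gripper's body presses on something with over 40 N, if the wrist force passes 120 N, or if a joint passes its speed limit or range.

## Working session

There is one attempt and no reset: what is moved stays moved. The work goes in short steps, Python scripts to look and compute and a tool call to move; the robot and the scene stay as the last step left them, time stands still between calls to the robot, and variables do not carry over. Pictures are saved under pics/ and viewed, at most 10 in all, crops included, and the job is handed in when it is done.

Besides the shell and the picture viewer there is one more tool, called by a JSON object that holds its "fn" and its "kwargs", one argument or row to a line. play_rows: Moves the arm, as the interface text tells. Shifts and turns lie within -1 to 1; 1 stands for 0.25 m of shift or pi rad of turn. Its arguments: {"type":"object","properties":{"travel":{"type":"array"},"dr":{"type":"array"},"jaw":{"type":"array"},"newtons":{"type":"number"}},"required":["travel","dr","jaw"]}

```bash
mkdir -p pics; ls
cat > h.py <<'E'
import numpy as np, cv2
from bench import ctrl
def cloud(n):
    im,d=ctrl.grab_frame(n); c=ctrl.calibration(n)
    f=im.shape[0]/2/np.tan(np.radians(c['fovy'])/2)
    K=np.array([[f,0,c['cx']],[0,f,c['cy']],[0,0,1.]])
    dist=np.array(c.get('distortion',c.get('dist',np.zeros(5))),float).ravel()
    h,w=d.shape; u,v=np.meshgrid(np.arange(w),np.arange(h))
    p=cv2.undistortPoints(np.stack([u,v],-1).reshape(-1,1,2).astype(float),K,dist).reshape(h,w,2)
    P=np.stack([p[...,0]*d,-p[...,1]*d,-d,np.ones_like(d)],-1)@np.linalg.inv(np.array(c['view'])).T
    P=P[...,:3]; P[d<=0]=np.nan
    return im,d,P,c
E
python3 - <<'E'
from h import *
for n in ('scene','top'):
    im,d,P,c=cloud(n); print(n,{k:(v if k!='view' else np.round(v,3).tolist()) for k,v in c.items()})
    cv2.imwrite(f'pics/{n}1.png',im[...,::-1]); np.savez(f'{n}1.npz',im=im,P=P)
print(ctrl.state())
E
```

```text
pics
scene {'fovy': 52.18877718154975, 'cx': 275.9841953092542, 'cy': 204.1950066504208, 'view': [[0.807, -0.59, -0.003, -0.484], [0.487, 0.664, 0.567, -0.356], [-0.333, -0.459, 0.824, -1.135], [0.0, 0.0, 0.0, 1.0]]}
top {'fovy': 53.71093788568116, 'cx': 284.5661381488042, 'cy': 206.53550077314776, 'view': [[-0.017, -1.0, -0.005, 0.011], [0.988, -0.018, 0.156, -0.624], [-0.156, -0.002, 0.988, -1.215], [0.0, 0.0, 0.0, 1.0]]}
{'time': 0.1, 'joint_pos': array([ 1.62011500e+00,  3.59295814e-01,  1.11492593e-02, -3.17779606e-04,
       -1.22405389e+00, -2.88108661e-01]), 'joint_velocities': array([-0.00128582, -0.00239781,  0.00151933,  0.00222519,  0.0011284 ,
       -0.00014973]), 'effort': array([-1.34940019e-03, -5.84762871e+01,  2.94108653e+01,  6.95456475e+00,
       -3.19205268e-03,  1.67330444e-05]), 'tcp_pos': array([0.15957346, 0.65545718, 0.24446771]), 'ee_rot': array([ 3.11778290e+00, -3.74197729e-01, -9.22850205e-05]), 'contact_force': array([ 0.5264081 , -0.45291647,  0.38790668]), 'wrist_torque': array([-0.00173477, -0.01952613,  0.05653806]), 'gripper_force': 0.0, 'opening': 0.08571334517061145}
```

View pics/scene1.png

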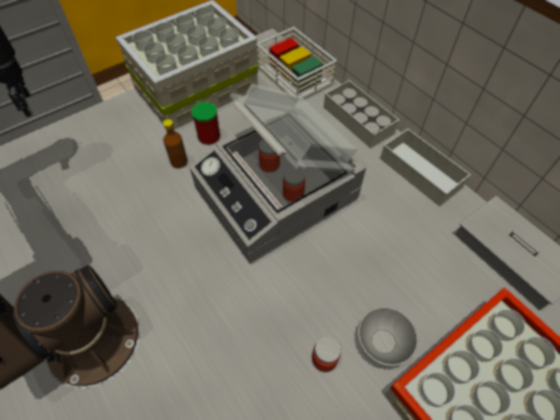

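View pics/top1.png

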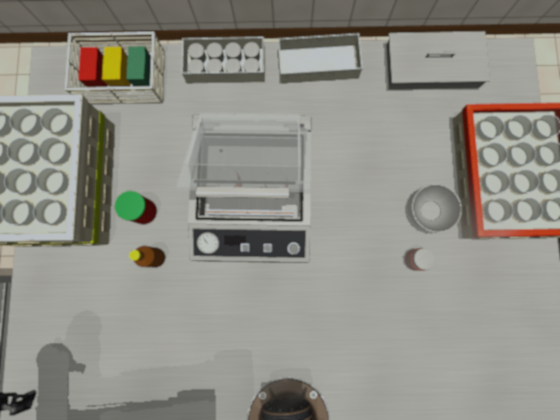

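The scene view shows the machine with the round key near (250,225). In the top view the round key is at (293,248), the square keys are at (245,247) and (267,247), and the lip bar runs from (196,192) to (289,192). I'll measure next.

Run:
```python
from h import *
for n,(x0,y0,x1,y1),s in (('top',(180,100,320,270),4),('scene',(180,80,370,260),4)):
    z=np.load(n+'1.npz'); im=z['im']
    cv2.imwrite(f'pics/{n}_crop.png',cv2.resize(im[y0:y1,x0:x1],None,fx=3.3,fy=3.3,interpolation=cv2.INTER_CUBIC)[...,::-1])
z=np.load('top1.npz');P=z['P']
for nm,u,v in (('key',293,248),('mid',267,247),('left',245,247),('lipL',200,192),('lipM',243,192),('lipR',286,192),('pFL',193,259),('pFR',307,258),('jarc',423,259),('bowl',435,209),('tin',131,207),('oil',136,256)):
    print(nm,np.round(np.nanmedian(P[v-1:v+2,u-1:u+2].reshape(-1,3),0),4))
print('col lip',[np.round(P[v,243],3).tolist() for v in range(183,202,1)])
z=np.load('scene1.npz');P=z['P']
for nm,u,v in (('key',250,225),('mid',237,207),('left',225,192)):
    print(nm,np.round(np.nanmedian(P[v-1:v+2,u-1:u+2].reshape(-1,3),0),4))
```

```text
key [ 0.4927 -0.022   0.1371]
mid [0.4969 0.0504 0.1365]
left [0.498  0.112  0.1355]
lipL [0.6152 0.196  0.3439]
lipM [0.6138 0.0957 0.3441]
lipR [ 0.6123 -0.005   0.3431]
pFL [0.4679 0.2617 0.1138]
pFR [ 0.4651 -0.0613  0.1159]
jarc [ 0.4571 -0.3949  0.0944]
bowl [ 0.6149 -0.4735  0.0057]
tin [0.6183 0.4386 0.1281]
oil [0.4761 0.3971 0.1895]
col lip [[0.641, 0.098, 0.32], [0.638, 0.098, 0.32], [0.635, 0.098, 0.324], [0.632, 0.097, 0.327], [0.629, 0.097, 0.331], [0.625, 0.096, 0.336], [0.622, 0.096, 0.339], [0.619, 0.096, 0.343], [0.616, 0.096, 0.343], [0.614, 0.096, 0.344], [0.611, 0.096, 0.344], [0.61, 0.096, 0.342], [0.607, 0.096, 0.343], [0.605, 0.096, 0.34], [0.652, 0.124, 0.069], [0.649, 0.124, 0.07], [0.645, 0.124, 0.075], [0.643, 0.124, 0.071], [0.64, 0.124, 0.073]]
key [ 0.4904 -0.0295  0.1396]
mid [0.4957 0.0443 0.1355]
left [0.4963 0.1084 0.1361]
```

View pics/top_crop.png

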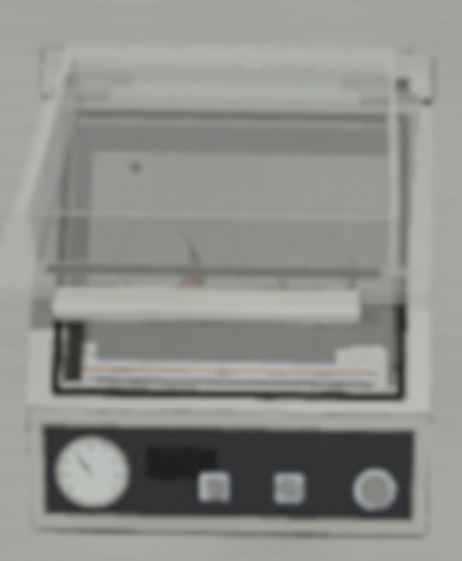

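View pics/scene_crop.png

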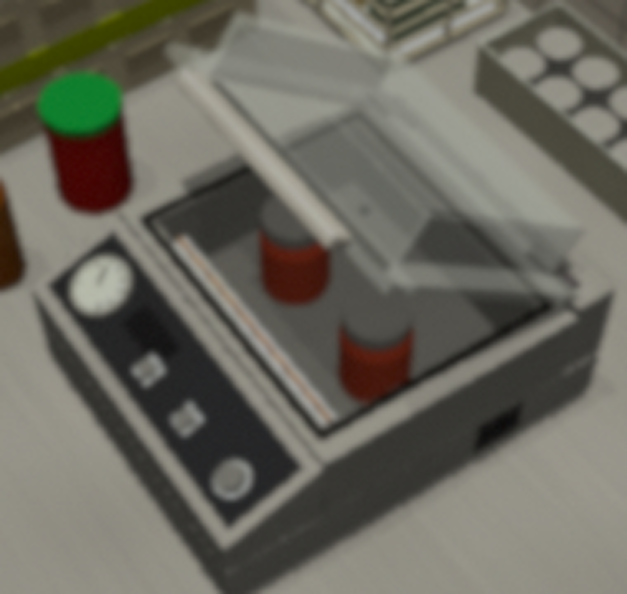

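The key is at about (0.492,-0.026,0.138), the lip middle at (0.614,0.096,0.344) and the machine yaw is about -0.015. I expect lip_home near (0.553,0.096,0.172) and an opening of about 0.64. First I move toward the key, squaring up the tool and closing the fingers on the way.

{"fn": "play_rows", "kwargs": {
  "travel": [
    [0.77,0.93,0],
    [0.77,0.93,0],
    [0.77,0.93,0],
    [0.77,0.93,0],
    [0.77,0.93,0],
    [0.77,0.93,0],
    [0.77,0.93,0],
    [0.77,0.93,0]
  ],
  "dr": [
    [0,0,-0.076],
    [0,0,-0.076],
    [0,0,-0.076],
    [0,0,-0.076],
    [0,0,-0.076],
    [0,0,-0.076],
    [0,0,-0.076],
    [0,0,-0.076]
  ],
  "jaw": [-1,-1,-1,-1,-1,-1,-1,-1],
  "newtons": 30
}}

```text
time: 0.9
tcp_pos: [0.2922, 0.3834, 0.2457]
ee_rot: [-3.141, 0.003, -0.0]
contact_force: [-0.2, 0.4, 0.8]
opening: -0.0001
gripper_force: 0.0
```

{"fn": "play_rows", "kwargs": {
  "travel": [
    [0.4,0.82,0],
    [0.4,0.82,0],
    [0.4,0.82,0],
    [0.4,0.82,0],
    [0.4,0.82,0],
    [0.4,0.82,0]
  ],
  "dr": [
    [0,0,0],
    [0,0,0],
    [0,0,0],
    [0,0,0],
    [0,0,0],
    [0,0,0]
  ],
  "jaw": [-1,-1,-1,-1,-1,-1]
}}

```text
time: 1.5
tcp_pos: [0.3926, 0.178, 0.2451]
ee_rot: [3.141, -0.004, -0.001]
contact_force: [-0.7, 0.6, -0.3]
opening: 0.0003
gripper_force: 0.0
```

{"fn": "play_rows", "kwargs": {
  "travel": [
    [0.4,0.82,0],
    [0.4,0.82,0],
    [0.4,0.82,0],
    [0.4,0.82,0],
    [0.4,0.82,0],
    [0.4,0.82,0],
    [0.4,0.82,0]
  ],
  "dr": [
    [0,0,0],
    [0,0,0],
    [0,0,0],
    [0,0,0],
    [0,0,0],
    [0,0,0],
    [0,0,0]
  ],
  "jaw": [-1,-1,-1,-1,-1,-1,-1]
}}

```text
time: 2.2
tcp_pos: [0.4922, -0.0251, 0.2446]
ee_rot: [3.141, -0.001, -0.002]
contact_force: [-0.3, 0.7, -0.7]
opening: 0.0003
gripper_force: 0.0
```

{"fn": "play_rows", "kwargs": {
  "travel": [
    [0,0,0.17],
    [0,0,0.3],
    [0,0,0.3],
    [0,0,0.3]
  ],
  "dr": [
    [0,0,0],
    [0,0,0],
    [0,0,0],
    [0,0,0]
  ],
  "jaw": [-1,-1,-1,-1]
}}

```text
time: 2.6
tcp_pos: [0.492, -0.0245, 0.171]
ee_rot: [3.141, 0.004, -0.001]
contact_force: [0.9, 0.3, 0.2]
opening: -0.0001
gripper_force: 0.0
```

Run:
```python
from h import *
a=[]
for n,(x0,y0,x1,y1) in (('scene',(190,140,290,260)),('top',(240,180,340,300))):
    im=ctrl.grab_frame(n)[0]; a.append(cv2.resize(im[y0:y1,x0:x1],None,fx=3.9,fy=4,interpolation=cv2.INTER_CUBIC)[...,::-1])
cv2.imwrite('pics/key2.png',np.hstack(a)); s=ctrl.state(); print(s['joint_pos'].round(3),s['tcp_pos'])
```

```text
[ 3.500e-01  1.220e-01 -4.860e-01  1.000e-03 -9.610e-01  1.222e+00] [ 0.49301496 -0.02458089  0.17220969]
```

View pics/key2.png

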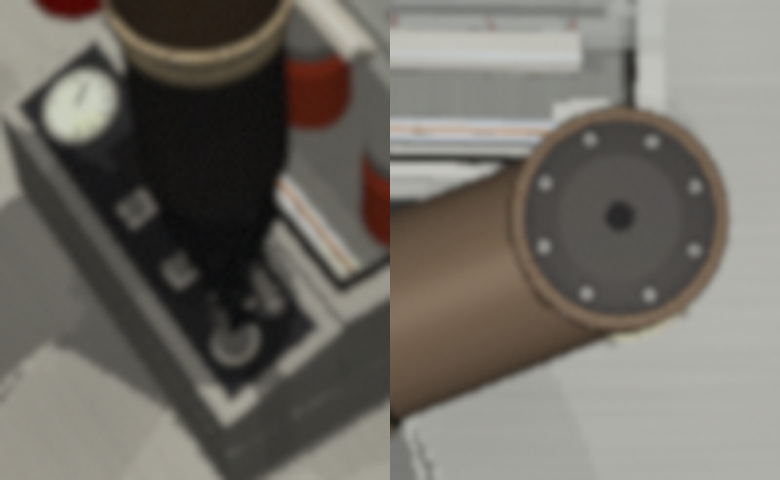

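The left crop shows the fingertips just above and behind the key in the image, as expected at 20 mm height. The square keys are clear. I press slowly.

{"fn": "play_rows", "kwargs": {
  "travel": [
    [0,0,0.02],
    [0,0,0.04],
    [0,0,0.052],
    [0,0,0.06],
    [0,0,0.064],
    [0,0,0.068],
    [0,0,0.072],
    [0,0,0.072]
  ],
  "dr": [
    [0,0,0],
    [0,0,0],
    [0,0,0],
    [0,0,0],
    [0,0,0],
    [0,0,0],
    [0,0,0],
    [0,0,0]
  ],
  "jaw": [-1,-1,-1,-1,-1,-1,-1,-1]
}}

```text
time: 3.5
tcp_pos: [0.4922, -0.0257, 0.1526]
ee_rot: [3.142, 0.0, 0.002]
contact_force: [0.3, -0.4, 2.5]
opening: -0.0002
gripper_force: 1.3
```

{"fn": "play_rows", "kwargs": {
  "travel": [
    [0,0,0.004],
    [0,0,0.008],
    [0,0,0.012],
    [0,0,0.012],
    [0,0,0.012]
  ],
  "dr": [
    [0,0,0],
    [0,0,0],
    [0,0,0],
    [0,0,0],
    [0,0,0]
  ],
  "jaw": [-1,-1,-1,-1,-1]
}}

```text
time: 4.0
tcp_pos: [0.4921, -0.0255, 0.1496]
ee_rot: [-3.141, -0.0, -0.001]
contact_force: [1.4, -0.2, 4.3]
opening: -0.0004
gripper_force: 2.3
```

{"fn": "play_rows", "kwargs": {
  "travel": [
    [0,0,0.004],
    [0,0,0.008],
    [0,0,0.008],
    [0,0,0.008]
  ],
  "dr": [
    [0,0,0],
    [0,0,0],
    [0,0,0],
    [0,0,0]
  ],
  "jaw": [-1,-1,-1,-1]
}}

```text
time: 4.4
tcp_pos: [0.4925, -0.0255, 0.1489]
ee_rot: [3.142, 0.001, 0.003]
contact_force: [-3.2, -0.0, 16.0]
opening: 0.0002
gripper_force: 8.3
```

The key is fully in, with 16 N at the stop. I release it straight up and climb.

{"fn": "play_rows", "kwargs": {
  "travel": [
    [0,0,-0.02],
    [0,0,-0.06],
    [0,0,-0.16],
    [0,0,-0.36],
    [0,0,-0.56],
    [0,0,-0.76],
    [0,0,-0.96],
    [0,0,-0.96]
  ],
  "dr": [
    [0,0,0],
    [0,0,0],
    [0,0,0],
    [0,0,0],
    [0,0,0],
    [0,0,0],
    [0,0,0],
    [0,0,0]
  ],
  "jaw": [-1,-1,-1,-1,-1,-1,-1,-1]
}}

```text
time: 5.2
tcp_pos: [0.4935, -0.0258, 0.3946]
ee_rot: [-3.14, -0.0, -0.016]
contact_force: [-0.0, 0.2, -0.1]
opening: 0.0001
gripper_force: 0.0
```

{"fn": "play_rows", "kwargs": {
  "travel": [
    [0,0,-0.15],
    [0.1,-0.1,-0.2],
    [0.25,-0.22,-0.2],
    [0.4,-0.34,-0.2],
    [0.55,-0.48,-0.2],
    [0.55,-0.48,-0.2],
    [0.55,-0.48,-0.2]
  ],
  "dr": [
    [0,0,0],
    [0,-0.03,0],
    [0,-0.06,0],
    [0,-0.09,0],
    [0,-0.111,0],
    [0,-0.111,0],
    [0,-0.111,0]
  ],
  "jaw": [-1,-1,-1,-1,-1,-1,-1]
}}

```text
time: 5.9
tcp_pos: [0.6314, 0.0961, 0.4307]
ee_rot: [3.088, 0.001, -0.56]
contact_force: [-0.1, -0.3, 1.3]
opening: -0.0003
gripper_force: 0.0
```

Run:
```python
from h import *
from scipy.spatial.transform import Rotation as R
a=[]
for n,(x0,y0,x1,y1) in (('scene',(190,60,390,260)),('top',(170,100,370,300))):
    im,d,P,c=cloud(n); a.append(cv2.resize(im[y0:y1,x0:x1],None,fx=2,fy=2.5,interpolation=cv2.INTER_CUBIC)[...,::-1])
    if n=='scene':print('key',np.nanmedian(P[224:227,249:252].reshape(-1,3),0).round(4))
cv2.imwrite('pics/lid3.png',np.hstack(a)); s=ctrl.state(); print(s['joint_pos'].round(3),s['tcp_pos'],R.from_rotvec(s['ee_rot']).as_matrix().round(3))
```

```text
key [ 0.4903 -0.0292  0.1395]
[ 0.378  0.467  0.609 -0.141 -2.035  1.15 ] [0.62915606 0.09413512 0.4372192 ] [[ 0.94   0.    -0.342]
 [-0.    -1.    -0.001]
 [-0.342  0.001 -0.94 ]]
```

View pics/lid3.png

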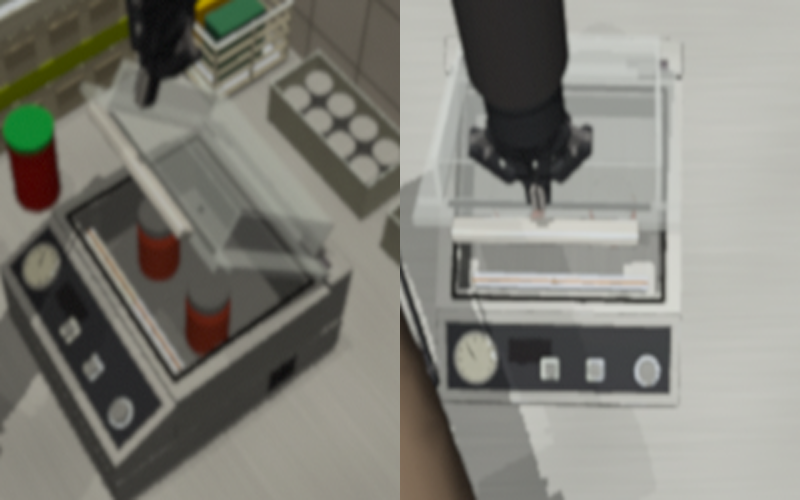

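The tip is above and slightly behind the lip in the image, which matches its height of 0.424. The round key is back up at the same height as before. I descend to the lip.

{"fn": "play_rows", "kwargs": {
  "travel": [
    [0.05,0,0.13],
    [0.093,0,0.25],
    [0.093,0,0.27],
    [0.093,0,0.285],
    [0.093,0,0.295],
    [0.093,0,0.305],
    [0.093,0,0.305],
    [0.093,0,0.305]
  ],
  "dr": [
    [0,0,0],
    [0,0,0],
    [0,0,0],
    [0,0,0],
    [0,0,0],
    [0,0,0],
    [0,0,0],
    [0,0,0]
  ],
  "jaw": [-1,-1,-1,-1,-1,-1,-1,-1]
}}

```text
time: 6.8
tcp_pos: [0.6251, 0.0944, 0.3583]
ee_rot: [-3.094, -0.0, 0.544]
contact_force: [0.1, 0.5, -0.5]
opening: 0.0
gripper_force: 0.0
```

```bash
cat > plan.py <<'E'
from h import *
import sys
from scipy.spatial.transform import Rotation as R
H=np.array([.839,.160])
def pose(q,y,w=0.,u=-.002):
    a=-.284+u; b=.012+w; t=.35*q/.63
    x,z=H+[a*np.cos(q)+b*np.sin(q),-a*np.sin(q)+b*np.cos(q)]
    Rm=R.from_matrix([[np.cos(t),0,-np.sin(t)],[0,-1,0],[-np.sin(t),0,-np.cos(t)]])
    return np.array([x,y,z])-.014*Rm.as_matrix()[:,2],Rm
def rows(qs,w=0.,y=.094):
    p=[];n=10
    s=[ctrl.state() for _ in range(1)][0]
    p0=s['tcp_pos'];R0=R.from_rotvec(s['ee_rot']); print(p0,R0.as_matrix()[:,2].round(3))
    T=[];D=[]
    for q in qs:
        p,Rm=pose(q,y,w)
        T.append((R0.inv().apply(p-p0)/.25).round(3).tolist()); D.append(((R0.inv()*Rm).as_rotvec()/np.pi).round(3).tolist())
    print(T);print(D)
E
python3 - <<'E'
from plan import *
rows(.63-.0115*np.arange(1,21))
E
```

```text
[0.62512607 0.09439845 0.35829945] [-0.341  0.    -0.94 ]
[[-0.015, 0.002, 0.046], [-0.019, 0.002, 0.059], [-0.024, 0.002, 0.071], [-0.028, 0.002, 0.084], [-0.032, 0.002, 0.096], [-0.035, 0.002, 0.109], [-0.039, 0.002, 0.122], [-0.042, 0.002, 0.135], [-0.046, 0.002, 0.148], [-0.049, 0.002, 0.161], [-0.052, 0.002, 0.173], [-0.055, 0.002, 0.186], [-0.057, 0.002, 0.199], [-0.06, 0.002, 0.212], [-0.062, 0.002, 0.225], [-0.065, 0.002, 0.238], [-0.067, 0.002, 0.252], [-0.069, 0.002, 0.265], [-0.071, 0.002, 0.278], [-0.072, 0.002, 0.291]]
[[-0.0, 0.001, 0.0], [-0.0, 0.003, 0.0], [-0.0, 0.005, 0.0], [-0.0, 0.007, 0.0], [-0.0, 0.009, 0.0], [-0.0, 0.012, 0.0], [-0.0, 0.014, 0.0], [-0.0, 0.016, 0.0], [-0.0, 0.018, 0.0], [-0.0, 0.02, 0.0], [-0.0, 0.022, 0.0], [-0.0, 0.024, 0.0], [-0.0, 0.026, 0.0], [-0.0, 0.028, 0.0], [-0.0, 0.03, 0.0], [-0.0, 0.032, 0.0], [-0.0, 0.034, 0.0], [-0.0, 0.036, 0.0], [-0.0, 0.038, 0.0], [-0.0, 0.04, 0.0]]
```

{"fn": "play_rows", "kwargs": {
  "travel": [
    [-0.005,0,0.015],
    [-0.01,0,0.03],
    [-0.015,0,0.045],
    [-0.02,0,0.06],
    [-0.024,0,0.07],
    [-0.028,0,0.084],
    [-0.032,0,0.096],
    [-0.035,0,0.109],
    [-0.039,0,0.122]
  ],
  "dr": [
    [0,0,0],
    [0,0,0],
    [0,0.001,0],
    [0,0.003,0],
    [0,0.005,0],
    [0,0.007,0],
    [0,0.009,0],
    [0,0.012,0],
    [0,0.014,0]
  ],
  "jaw": [-1,-1,-1,-1,-1,-1,-1,-1,-1]
}}

```text
time: 7.7
tcp_pos: [0.6054, 0.0945, 0.3323]
ee_rot: [-3.105, -0.0, 0.475]
contact_force: [3.5, 2.3, 1.0]
opening: 0.0001
gripper_force: 1.6
```

Run:
```python
from plan import *
a=[]
for n,(x0,y0,x1,y1) in (('scene',(200,60,360,220)),('top',(170,100,330,260))):
    im,d,P,c=cloud(n); a.append(cv2.resize(im[y0:y1,x0:x1],None,fx=2.5,fy=3,interpolation=cv2.INTER_CUBIC)[...,::-1])
cv2.imwrite('pics/lid4.png',np.hstack(a)); s=ctrl.state(); print(s['contact_force'])
rows(.538-.0115*np.arange(1,21))
```

```text
[1.62575791 0.01002809 1.04743001]
[0.60493303 0.09422069 0.3322291 ] [-0.3   -0.    -0.954]
[[-0.006, 0.001, 0.022], [-0.01, 0.001, 0.035], [-0.014, 0.001, 0.047], [-0.017, 0.001, 0.06], [-0.02, 0.001, 0.073], [-0.023, 0.001, 0.086], [-0.026, 0.001, 0.099], [-0.029, 0.001, 0.112], [-0.032, 0.001, 0.125], [-0.034, 0.001, 0.138], [-0.037, 0.001, 0.151], [-0.039, 0.001, 0.164], [-0.041, 0.001, 0.177], [-0.043, 0.001, 0.19], [-0.045, 0.001, 0.203], [-0.046, 0.001, 0.216], [-0.048, 0.001, 0.229], [-0.049, 0.001, 0.243], [-0.05, 0.001, 0.256], [-0.051, 0.001, 0.269]]
[[0.0, 0.004, 0.0], [0.0, 0.006, 0.0], [0.0, 0.008, 0.0], [0.0, 0.01, 0.0], [0.0, 0.012, 0.0], [0.0, 0.014, 0.0], [0.0, 0.016, 0.0], [0.0, 0.018, 0.0], [0.0, 0.02, 0.0], [0.0, 0.022, 0.0], [0.0, 0.024, 0.0], [0.0, 0.026, 0.0], [0.0, 0.028, 0.0], [0.0, 0.03, 0.0], [0.0, 0.032, 0.0], [0.0, 0.034, 0.0], [0.0, 0.036, 0.0], [0.0, 0.038, 0.0], [0.0, 0.041, 0.0], [0.0, 0.043, 0.0]]
```

View pics/lid4.png

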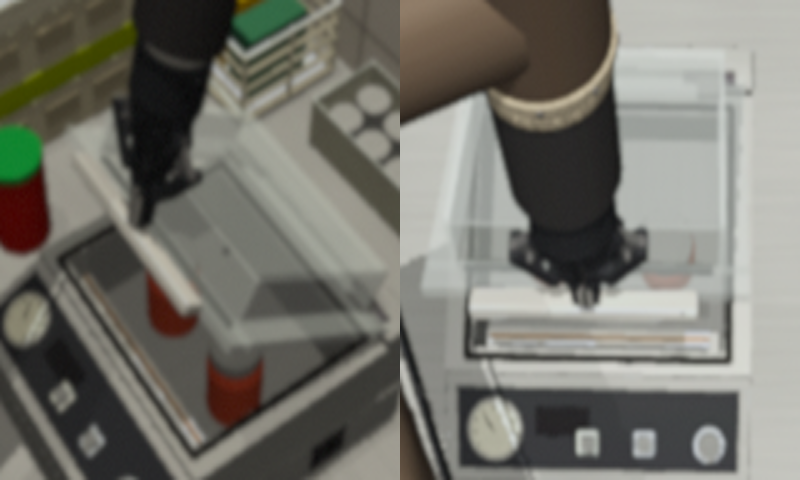

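The fingertips sit on the middle of the lip, at about (585,295) in the right crop. I continue along the arc.

{"fn": "play_rows", "kwargs": {
  "travel": [
    [-0.005,0,0.014],
    [-0.008,0,0.026],
    [-0.012,0,0.039],
    [-0.016,0,0.052],
    [-0.019,0,0.066],
    [-0.022,0,0.08],
    [-0.025,0,0.094],
    [-0.028,0,0.108],
    [-0.031,0,0.122],
    [-0.034,0,0.136],
    [-0.037,0,0.15],
    [-0.039,0,0.164],
    [-0.041,0,0.177],
    [-0.043,0,0.19],
    [-0.045,0,0.203],
    [-0.046,0,0.216],
    [-0.048,0,0.229],
    [-0.049,0,0.243],
    [-0.05,0,0.256],
    [-0.051,0,0.269]
  ],
  "dr": [
    [0,0.003,0],
    [0,0.005,0],
    [0,0.007,0],
    [0,0.009,0],
    [0,0.011,0],
    [0,0.013,0],
    [0,0.015,0],
    [0,0.018,0],
    [0,0.02,0],
    [0,0.022,0],
    [0,0.024,0],
    [0,0.026,0],
    [0,0.028,0],
    [0,0.03,0],
    [0,0.032,0],
    [0,0.034,0],
    [0,0.036,0],
    [0,0.038,0],
    [0,0.041,0],
    [0,0.043,0]
  ],
  "jaw": [-1,-1,-1,-1,-1,-1,-1,-1,-1,-1,-1,-1,-1,-1,-1,-1,-1,-1,-1,-1]
}}

```text
time: 9.8
tcp_pos: [0.5732, 0.0949, 0.2723]
ee_rot: [-3.13, -0.001, 0.263]
contact_force: [0.3, 3.6, 6.7]
opening: 0.0001
gripper_force: 3.2
```

Run:
```python
from plan import *
print(ctrl.state()['contact_force'])
rows(.308-.0115*np.arange(1,25))
```

```text
[0.28320419 3.62844757 6.74507166]
[0.57318146 0.09487913 0.27228667] [-0.167  0.001 -0.986]
[[-0.005, 0.004, 0.015], [-0.008, 0.004, 0.028], [-0.01, 0.004, 0.041], [-0.012, 0.004, 0.054], [-0.014, 0.004, 0.067], [-0.016, 0.004, 0.08], [-0.018, 0.004, 0.093], [-0.02, 0.004, 0.106], [-0.021, 0.004, 0.119], [-0.022, 0.004, 0.133], [-0.024, 0.004, 0.146], [-0.025, 0.004, 0.159], [-0.025, 0.004, 0.172], [-0.026, 0.004, 0.185], [-0.027, 0.004, 0.198], [-0.027, 0.004, 0.212], [-0.027, 0.004, 0.225], [-0.028, 0.004, 0.238], [-0.027, 0.004, 0.251], [-0.027, 0.004, 0.264], [-0.027, 0.004, 0.278], [-0.026, 0.004, 0.291], [-0.026, 0.004, 0.304], [-0.025, 0.004, 0.317]]
[[-0.0, 0.001, 0.0], [-0.0, 0.003, 0.0], [-0.0, 0.005, 0.0], [-0.0, 0.007, 0.0], [-0.0, 0.009, 0.0], [-0.0, 0.011, 0.0], [-0.0, 0.013, 0.0], [-0.0, 0.015, 0.0], [-0.0, 0.017, 0.0], [-0.0, 0.019, 0.0], [-0.0, 0.021, 0.0], [-0.0, 0.023, 0.0], [-0.0, 0.025, 0.0], [-0.0, 0.027, 0.0], [-0.0, 0.029, 0.0], [-0.0, 0.032, 0.0], [-0.0, 0.034, 0.0], [-0.0, 0.036, 0.0], [-0.0, 0.038, 0.0], [-0.0, 0.04, 0.0], [-0.0, 0.042, 0.0], [-0.0, 0.044, 0.0], [-0.0, 0.046, 0.0], [-0.0, 0.048, 0.0]]
```

{"fn": "play_rows", "kwargs": {
  "travel": [
    [-0.005,0,0.013],
    [-0.008,0,0.026],
    [-0.01,0,0.039],
    [-0.012,0,0.052],
    [-0.014,0,0.065],
    [-0.016,0,0.078],
    [-0.018,0,0.091],
    [-0.02,0,0.104],
    [-0.021,0,0.117],
    [-0.022,0,0.13],
    [-0.024,0,0.143],
    [-0.025,0,0.156],
    [-0.025,0,0.168],
    [-0.026,0,0.18],
    [-0.027,0,0.192],
    [-0.027,0,0.203],
    [-0.027,0,0.213],
    [-0.028,0,0.223],
    [-0.028,0,0.231],
    [-0.028,0,0.238]
  ],
  "dr": [
    [0,0.001,0],
    [0,0.003,0],
    [0,0.005,0],
    [0,0.007,0],
    [0,0.009,0],
    [0,0.011,0],
    [0,0.013,0],
    [0,0.015,0],
    [0,0.017,0],
    [0,0.019,0],
    [0,0.021,0],
    [0,0.023,0],
    [0,0.025,0],
    [0,0.027,0],
    [0,0.029,0],
    [0,0.031,0],
    [0,0.032,0],
    [0,0.034,0],
    [0,0.035,0],
    [0,0.036,0]
  ],
  "jaw": [-1,-1,-1,-1,-1,-1,-1,-1,-1,-1,-1,-1,-1,-1,-1,-1,-1,-1,-1,-1]
}}

```text
time: 11.8
tcp_pos: [0.5573, 0.0954, 0.2157]
ee_rot: [-3.139, -0.001, 0.082]
contact_force: [-0.0, 4.5, 9.2]
opening: 0.0001
gripper_force: 4.4
```

Run:
```python
from plan import *
rows(.101-.0075*np.arange(1,16))
```

```text
[0.55729603 0.09535071 0.21565623] [-0.053  0.002 -0.999]
[[-0.004, 0.005, 0.012], [-0.005, 0.005, 0.021], [-0.006, 0.005, 0.029], [-0.007, 0.005, 0.038], [-0.007, 0.005, 0.047], [-0.008, 0.005, 0.055], [-0.009, 0.006, 0.064], [-0.009, 0.006, 0.072], [-0.01, 0.006, 0.081], [-0.01, 0.006, 0.09], [-0.01, 0.006, 0.098], [-0.011, 0.006, 0.107], [-0.011, 0.006, 0.115], [-0.011, 0.006, 0.124], [-0.011, 0.006, 0.133]]
[[-0.001, 0.0, 0.0], [-0.001, 0.002, 0.0], [-0.001, 0.003, 0.0], [-0.001, 0.004, 0.0], [-0.001, 0.005, 0.0], [-0.001, 0.007, 0.0], [-0.001, 0.008, 0.0], [-0.001, 0.009, 0.0], [-0.001, 0.011, 0.0], [-0.001, 0.012, 0.0], [-0.001, 0.013, 0.0], [-0.001, 0.015, 0.0], [-0.001, 0.016, 0.0], [-0.001, 0.017, 0.0], [-0.001, 0.019, 0.0]]
```

{"fn": "play_rows", "kwargs": {
  "travel": [
    [-0.002,-0.001,0.008],
    [-0.004,-0.002,0.016],
    [-0.006,-0.003,0.024],
    [-0.007,-0.004,0.032],
    [-0.007,-0.005,0.04],
    [-0.008,-0.005,0.048],
    [-0.008,-0.005,0.056],
    [-0.009,-0.005,0.064],
    [-0.009,-0.005,0.072],
    [-0.01,-0.005,0.08],
    [-0.01,-0.005,0.087],
    [-0.01,-0.005,0.093],
    [-0.011,-0.005,0.098],
    [-0.011,-0.005,0.102],
    [-0.011,-0.005,0.105],
    [-0.011,-0.005,0.105]
  ],
  "dr": [
    [0,0,0],
    [0,0.001,0],
    [0,0.002,0],
    [0,0.003,0],
    [0,0.004,0],
    [0,0.005,0],
    [0,0.007,0],
    [0,0.008,0],
    [0,0.009,0],
    [0,0.01,0],
    [0,0.012,0],
    [0,0.013,0],
    [0,0.014,0],
    [0,0.015,0],
    [0,0.016,0],
    [0,0.016,0]
  ],
  "jaw": [-1,-1,-1,-1,-1,-1,-1,-1,-1,-1,-1,-1,-1,-1,-1,-1]
}}

```text
time: 13.4
tcp_pos: [0.5539, 0.0957, 0.1902]
ee_rot: [-3.141, -0.001, 0.001]
contact_force: [4.4, -0.9, 8.3]
opening: 0.0001
gripper_force: 4.3
```

{"fn": "play_rows", "kwargs": {
  "travel": [
    [0.001,0,0.003],
    [0.002,0,0.006],
    [0.003,0,0.009],
    [0.003,0,0.012],
    [0.003,0,0.012],
    [0.003,0,0.012]
  ],
  "dr": [
    [0,0,0],
    [0,0,0],
    [0,0,0],
    [0,0,0],
    [0,0,0],
    [0,0,0]
  ],
  "jaw": [-1,-1,-1,-1,-1,-1]
}}

```text
time: 14.0
tcp_pos: [0.5538, 0.0956, 0.1868]
ee_rot: [-3.141, -0.001, 0.004]
contact_force: [0.2, 0.2, 9.4]
opening: 0.0004
gripper_force: 4.6
```

{"fn": "play_rows", "kwargs": {
  "travel": [
    [0,0,0.002],
    [0,0,0.004],
    [0,0,0.004],
    [0,0,0.004]
  ],
  "dr": [
    [0,0,0],
    [0,0,0],
    [0,0,0],
    [0,0,0]
  ],
  "jaw": [-1,-1,-1,-1]
}}

```text
time: 14.4
tcp_pos: [0.5538, 0.0956, 0.1859]
ee_rot: [-3.141, -0.001, 0.004]
contact_force: [0.5, 0.3, 8.6]
opening: 0.0002
gripper_force: 5.1
```

{"fn": "play_rows", "kwargs": {
  "travel": [
    [0,0,0.002],
    [0,0,0.004],
    [0,0,0.004],
    [0,0,0.004]
  ],
  "dr": [
    [0,0,0],
    [0,0,0],
    [0,0,0],
    [0,0,0]
  ],
  "jaw": [-1,-1,-1,-1]
}}

```text
time: 14.8
tcp_pos: [0.5538, 0.0956, 0.1853]
ee_rot: [-3.141, -0.001, 0.004]
contact_force: [-1.6, -0.6, 12.8]
opening: 0.0002
gripper_force: 6.5
```

{"fn": "play_rows", "kwargs": {
  "travel": [
    [0,0,0.002],
    [0,0,0.002],
    [0,0,0.002],
    [0,0,0.002]
  ],
  "dr": [
    [0,0,0],
    [0,0,0],
    [0,0,0],
    [0,0,0]
  ],
  "jaw": [-1,-1,-1,-1]
}}

```text
time: 15.2
tcp_pos: [0.5538, 0.0956, 0.185]
ee_rot: [-3.141, -0.001, 0.004]
contact_force: [-1.5, -0.0, 15.1]
opening: 0.0001
gripper_force: 7.4
```

{"fn": "play_rows", "kwargs": {
  "travel": [
    [0,0,0.002],
    [0,0,0.002],
    [0,0,0.002],
    [0,0,0.002],
    [0,0,0.002]
  ],
  "dr": [
    [0,0,0],
    [0,0,0],
    [0,0,0],
    [0,0,0],
    [0,0,0]
  ],
  "jaw": [-1,-1,-1,-1,-1]
}}

```text
time: 15.7
tcp_pos: [0.5538, 0.0956, 0.1847]
ee_rot: [-3.141, -0.001, 0.004]
contact_force: [-3.0, 1.2, 17.2]
opening: -0.0002
gripper_force: 8.2
```

Run:
```python
from plan import *
a=[];F=[]
for n,(x0,y0,x1,y1) in (('scene',(180,100,380,260)),('top',(170,100,330,270))):
    im,d,P,c=cloud(n); a.append(cv2.resize(im[y0:y1,x0:x1],(400,440),interpolation=cv2.INTER_CUBIC)[...,::-1])
    s=ctrl.state(); print(s['contact_force'].round(1),s['tcp_pos'].round(4))
cv2.imwrite('pics/shut5.png',np.hstack(a))
for v in range(205,235,2): print(v,[P[v,u].round(3).tolist() for u in (210,270)])
```

```text
[-2.8  0.9 16.4] [0.5538 0.0956 0.1847]
[-2.8  1.2 15.9] [0.5538 0.0956 0.1847]
205 [[0.541, 0.124, 0.609], [0.602, 0.038, 0.22]]
207 [[0.538, 0.125, 0.605], [0.597, 0.038, 0.215]]
209 [[0.534, 0.124, 0.608], [0.592, 0.038, 0.214]]
211 [[0.531, 0.124, 0.606], [0.593, 0.039, 0.175]]
213 [[0.527, 0.124, 0.606], [0.588, 0.04, 0.17]]
215 [[0.524, 0.124, 0.605], [0.583, 0.04, 0.163]]
217 [[0.521, 0.124, 0.605], [0.564, 0.036, 0.263]]
219 [[0.517, 0.124, 0.605], [0.559, 0.036, 0.265]]
221 [[0.516, 0.128, 0.586], [0.555, 0.036, 0.261]]
223 [[0.513, 0.128, 0.585], [0.549, 0.036, 0.263]]
225 [[0.51, 0.128, 0.585], [0.544, 0.037, 0.263]]
227 [[0.506, 0.128, 0.582], [0.549, 0.04, 0.171]]
229 [[0.503, 0.129, 0.581], [0.544, 0.04, 0.169]]
231 [[0.5, 0.129, 0.578], [0.541, 0.041, 0.146]]
233 [[0.497, 0.13, 0.575], [0.535, 0.041, 0.146]]
```

View pics/shut5.png

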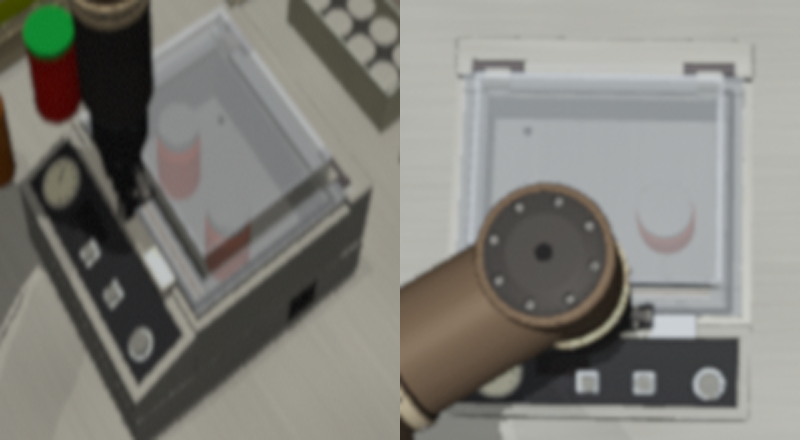

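The lid is flat on its seal with the lip at about z 0.171, and the fingertips hold it at a steady 16 N. The jars are upright and the keys are up, so I hand in.

```bash
python3 -c "
from bench import ctrl
print(ctrl.hand_in())"
```

```text
the job is handed in; nothing more can be done
None
```

I pressed the round start key fully in and let it come back up, then pushed the lid down slowly until it was shut; the job was handed in with the fingertips still holding it at a steady 16 N or so, though no verdict was returned.

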